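Sort the finished bangles into their colour trays

TASK

Sort the five mixed bangles into the trays: in the red tray lay the broad red bangle flat, well in the middle, with the slim red one lying centred on top of it; do the same with the two green bangles in the green tray; and lay the bare brass ring flat in the middle of the plain wooden tray. Leave the blue lac stick and the wooden paddle where they lie.

Things in the scene. Friction and masses are not known exactly. Their poses are not given: they have to be found in the camera images.
- red_broad: Broad red lac bangle: a red ring, outer diameter 68, hole diameter 46 (wall 11), height 24 mm, with twelve white dots on its top face and white studs round its side; about 70 g. Lies flat at the start; origin at the centre of its underside, z up along its axis.
- red_slim: Slim red lac bangle: a plain red ring without dots, outer diameter 62, hole diameter 46 (wall 8), height 12 mm; about 30 g. Lies flat at the start; origin at the centre of its underside, z up along its axis.
- green_broad: Broad green lac bangle: a green ring, outer diameter 68, hole diameter 46 (wall 11), height 24 mm, with twelve white dots on its top face and white studs round its side; about 70 g. Lies flat at the start; origin at the centre of its underside, z up along its axis.
- green_slim: Slim green lac bangle: a plain green ring without dots, outer diameter 62, hole diameter 46 (wall 8), height 12 mm; about 30 g. Lies flat at the start; origin at the centre of its underside, z up along its axis.
- brass_core: Bare brass bangle core: a plain brass-coloured ring, outer diameter 62, hole diameter 46 (wall 8), height 12 mm; about 60 g. Lies flat at the start; origin at the centre of its underside, z up along its axis.
- red_tray: Shallow square red-painted tray fixed to the bench, 135 x 135 mm outside, 127 x 127 mm inside, rim 12 mm high and 4 mm thick, floor 4 mm above the bench. Origin at the centre of its underside at bench height, x and y along its sides, z up.
- green_tray: Shallow square green-painted tray fixed to the bench, 135 x 135 mm outside, 127 x 127 mm inside, rim 12 mm high and 4 mm thick, floor 4 mm above the bench. Origin at the centre of its underside at bench height, x and y along its sides, z up.
- wood_tray: Shallow square plain pale wooden tray fixed to the bench, 135 x 135 mm outside, 127 x 127 mm inside, rim 12 mm high and 4 mm thick, floor 4 mm above the bench. Origin at the centre of its underside at bench height, x and y along its sides, z up.
- lac_stick: Bystander: blue lac stick lying on the bench among the bangles, 100 (its x) x 18 x 16 mm high. Origin at the centre of its underside. To be left where it is.
- paddle: Bystander: small wooden shaping paddle lying on the bench among the bangles, 100 (its x) x 20 x 14 mm high. Origin at the middle of its length, on its underside. To be left where it is.
Mind the look-alikes: they are no part of the job. What is meant by the wood_tray is not black or purple, and is the larger of those in its own colour.

How it is judged:
By the outcome, as a careful person would: the job done as asked, in the order asked, and still so for the second after the job is handed in, with the robot touching nothing.
It also fails if it takes over 120 s, if anything falls off the work surface, if the arm or the gripper's body presses on something with over 40 N, if the wrist force passes 120 N, or if a joint passes its speed limit or range.

ROBOT

A 6-joint arm with a two-finger parallel gripper is mounted at the origin on the work surface. World frame = base frame: x ahead of the robot, y to its left, z up, the work surface at z = 0. Lengths are in m, angles in degrees, forces in N, time in s.
With the tool pointing down it reaches from about 0.325 to 0.85 m from the base axis. Payload 15.5 kg.
Tool frame: the origin (TCP) lies midway between the tips of the shut fingers; the grasp point (between the pads) lies 19 mm behind it; z points along the fingers, y is the line along which they close (so a half turn about z gives the same grasp; the last joint's range is limited). The gripper opens to 91 mm and grips with 3 to 60 N. Pads are 32 mm wide; open, the fingers measure 118 mm over their backs; the gripper's body (76 mm by 178 mm) begins 60 mm behind the grasp point.
Start: joints at [-77.894, 28.281, 77.091, -0, 74.628, -5.472], TCP at [0.189, -0.596, 0.214] pointing down, gripper open.
Joint ranges: [-166.48, 166.48], [-47.26, 123.95], [12.59, 153.08], [-70.14, 250.14], [6.76, 159.57], [-176.63, 176.63]. Speed limits (degrees/s): [108.29, 108.29, 147.25, 172.46, 172.46, 172.46].

INTERFACE

Orientations are given as a 3x3 rotation matrix whose columns are the frame's x, y, z axes.
In Python, from bench import ctrl gives the robot as it stands. The module is installed in compiled form; this text tells all that it offers. Calls block until the motion is done:
- ctrl.goto(position, orientation): joint-space move of the TCP to a pose.
- ctrl.move_l(position, vel=0.15, ori=None, contact_N=None): straight line of the TCP; ori=None keeps the orientation; vel is the mean speed in m/s. With contact_N (N) it stops when the force on the tool has changed by that much, and returns True; else False.
- ctrl.movej(angles): joint-space move.
- ctrl.command_gripper(opening): opening from 0.0 (shut) to 1.0 (fully open); the grip force is fixed at half the most; returns when the fingers have stopped.
- ctrl.sleep(seconds).
- ctrl.ik(position, orientation): joint angles nearest the present ones, or None.
- ctrl.read_camera(name): name is "scene" or "top" or "wrist"; returns the picture (420x560x3 uint8, blue, green, red); there is no depth.
- ctrl.camera_params(name): a dict with "fx", "fy", "cx", "cy" (pixels), "pose" (4x4, takes a point from camera to world coordinates); the wrist camera has in their place "T_tool_cam" (4x4, takes a point from camera to tool coordinates, whose origin is the TCP and whose axes are the flange's). Camera axes: x right, y up, looking along -z (the intrinsics and any distortion apply to the point x, -y, -z); pixel columns grow to the right and rows downward; lengths in m; the calibration is good to about 2 mm. The wrist camera is an equidistant fisheye: a pixel r from the principal point sees the ray r / f radians off the axis. A picture is of the moment at which its call begins: read the wrist's pose just before it. camera_params takes no time and is no camera call.
A pose or a line that the arm cannot do raises ctrl.MotionError and nothing moves.
- ctrl.sign_off(): hands the job in; it is judged then, once.
Readings, each from a call of its own:
- ctrl.current_t(): time.
- ctrl.current_q(): joint angles.
- ctrl.current_dq(): joint speeds.
- ctrl.current_effort(): joint torques, N m.
- ctrl.current_tool_pos(): TCP position.
- ctrl.current_eef_rot(): TCP orientation.
- ctrl.current_contact_force(): force on the tool from outside, world axes, zero at the start.
- ctrl.current_wrist_torque(): the same for the moment, N m.
- ctrl.current_grip_width(): opening from 0.0 (shut) to 1.0 (fully open).
- ctrl.current_grasp_force(): force on a finger pad.
Only numpy, scipy, OpenCV 4.12 (cv2) and the standard library are available. Lean on these libraries where they do the work, as an engineer would, in place of code of your own. Each camera call takes 0.05 s, during which the arm holds its last target. There are 200 camera calls.

## Working session

There is one attempt and no reset: what is moved stays moved. The work goes in short steps, each a Python script; the robot and the scene stay as the last script left them, time stands still between calls to the robot, and variables do not carry over. Pictures are saved under pics/ and viewed, at most 14 in all, crops included, and the job is handed in when it is done.

```bash
mkdir -p pics
python3 - <<'E'
from bench import ctrl
import cv2,numpy as np
for n in("scene","top"):
    cv2.imwrite(f"pics/{n}0.png",ctrl.read_camera(n)); p=ctrl.camera_params(n); print(n,{k:np.round(v,4).tolist() for k,v in p.items() if not isinstance(v,str)})
print(ctrl.camera_params("wrist"))
print(ctrl.current_eef_rot())
E
```

```text
scene {'fx': 417.157, 'fy': 417.157, 'cx': 275.3094, 'cy': 207.134, 'pose': [[-0.6834, -0.5958, 0.4219, 0.9476], [0.7298, -0.5441, 0.4138, 0.5115], [-0.017, 0.5908, 0.8067, 1.0465], [0.0, 0.0, 0.0, 1.0]]}
top {'fx': 522.3367, 'fy': 522.3367, 'cx': 283.7358, 'cy': 209.2311, 'pose': [[-0.0096, 0.986, -0.1662, 0.2174], [-0.9998, -0.0126, -0.017, 0.0008], [-0.0188, 0.166, 0.9859, 1.2431], [0.0, 0.0, 0.0, 1.0]]}
{'fx': 325.19226210127806, 'fy': 325.19226210127806, 'cx': 279.6556496612535, 'cy': 213.64413241935827, 'T_tool_cam': array([[ 9.27024806e-04,  9.60315272e-01,  2.78915254e-01,
         7.90744377e-02],
       [ 9.99999495e-01, -9.98212254e-04,  1.13203323e-04,
         1.22092874e-03],
       [ 3.87127504e-04,  2.78915009e-01, -9.60315713e-01,
        -1.72075934e-01],
       [ 0.00000000e+00,  0.00000000e+00,  0.00000000e+00,
         1.00000000e+00]])}
[[ 9.53309245e-01  3.01995739e-01 -2.39443270e-04]
 [ 3.01995823e-01 -9.53308689e-01  1.03297044e-03]
 [ 8.36893217e-05 -1.05705114e-03 -9.99999438e-01]]
```

View pics/scene0.png

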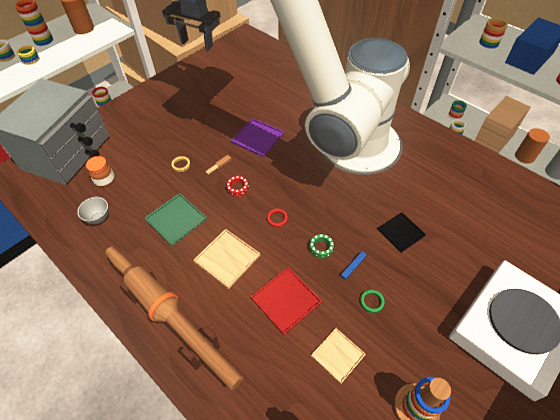

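View pics/top0.png

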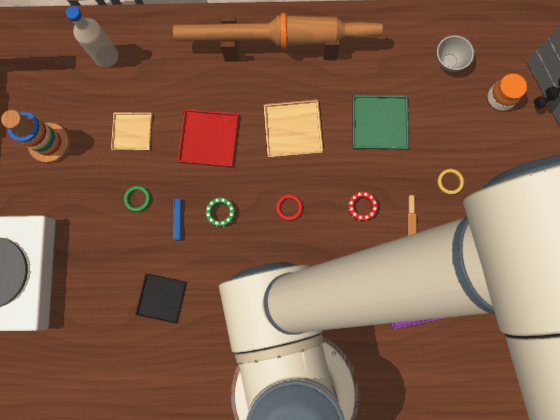

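Candidates in the top view:
- **Broad rings (dotted):** red (363,206), green (220,212).
- **Slim rings:** red (289,207), green (137,198).
- **Brass ring:** (451,181). The orange ring on the rolling pin (284,30) and the rings on the post (35,130) are not wanted.
- **Trays:** red (209,138), green (381,122).
- **Wooden trays:** large (293,129), which I choose, and small (132,131), the look-alike. Black (162,298) and purple (415,320) are also decoys.
- **Leave in place:** blue stick (178,219), paddle (412,215).

Next I triangulate from both views.

```bash
cat > h.py <<'E'
from bench import ctrl
import cv2,numpy as np
from scipy.optimize import least_squares
def proj(P,c,T=None):
    """world points -> pixels; T = world pose of the wrist camera"""
    p=ctrl.camera_params(c); T=p["pose"] if T is None else T
    v=(np.atleast_2d(P)-T[:3,3])@T[:3,:3]; v=v*[1,-1,-1]
    if c=="wrist":
        r=np.hypot(v[:,0],v[:,1])+1e-12; s=(np.arctan2(r,v[:,2])/r)[:,None]; n=v[:,:2]*s
    else: n=v[:,:2]/v[:,2:]
    return n*[p["fx"],p["fy"]]+[p["cx"],p["cy"]]
def wrist_pose():
    T=np.eye(4); T[:3,:3]=ctrl.current_eef_rot(); T[:3,3]=ctrl.current_tool_pos()
    return T@ctrl.camera_params("wrist")["T_tool_cam"]
def tri(obs):
    """obs: list of (pixel, cam, T) -> point, rms px"""
    f=lambda X:np.concatenate([proj(X,c,T)[0]-uv for uv,c,T in obs])
    s=least_squares(f,[.5,0,.02]); return s.x,np.sqrt(np.mean(s.fun**2))
def mask(im,col):
    h,s,v=[a.astype(int) for a in cv2.split(cv2.cvtColor(im,cv2.COLOR_BGR2HSV))]
    m={"red":((h<6)|(h>174))&(s>170)&(v>90),"green":(h>45)&(h<90)&(s>90)&(v>50),
       "brass":(h>18)&(h<32)&(s>120)&(v>110),"wood":(h>10)&(h<28)&(v>185)&(s<150)}[col]
    return m.astype(np.uint8)*255
def blobs(im,col,amin):
    m=cv2.morphologyEx(mask(im,col),cv2.MORPH_CLOSE,np.ones((3,3)))
    cs=cv2.findContours(m,cv2.RETR_EXTERNAL,cv2.CHAIN_APPROX_NONE)[0]; out=[]
    for c in cs:
        hl=cv2.convexHull(c); a=cv2.contourArea(hl)
        if a>amin:
            M=cv2.moments(hl); out.append((np.array([M["m10"],M["m01"]])/M["m00"],a,hl))
    return out
def near(bl,uv): return min(bl,key=lambda b:np.hypot(*(b[0]-uv)))
def quad(hl):
    """best four corners of a hull (minimum-area enclosing quadrilateral)"""
    q=cv2.approxPolyN(hl,4,ensure_convex=True)
    return q.reshape(-1,2).astype(float)
E
cat > loc.py <<'E'
from h import *
top=cv2.imread("pics/top0.png");sc=cv2.imread("pics/scene0.png")
R={"red_broad":("red",(363,206),(237,185)),"red_slim":("red",(289,207),(277,217)),"green_broad":("green",(220,212),(322,245)),
"green_slim":("green",(137,198),(372,300)),"brass":("brass",(451,181),(181,163))}
for n,(c,a,b) in R.items():
    A=near(blobs(top,c,150),a);B=near(blobs(sc,c,100),b)
    X,e=tri([(A[0],"top",None),(B[0],"scene",None)]);print(n,A[0].round(1),A[1],B[0].round(1),B[1],X.round(4),round(e,2))
Tr={"red_tray":("red",(209,138),(286,300)),"green_tray":("green",(381,122),(176,219)),"wood_tray":("wood",(293,129),(227,258)),"wood_small":("wood",(132,131),(338,355))}
for n,(c,a,b) in Tr.items():
    A=quad(near(blobs(top,c,800),a)[2]);B=quad(near(blobs(sc,c,500),b)[2]);P=[]
    # pair corners: predicted scene pixel of top corner at bench height
    for u in A:
        X,_=tri([(u,"top",None)]) if 0 else (least_squares(lambda q:proj([q[0],q[1],.012],"top")[0]-u,[.5,0]).x,0)
        w=proj([*X,.012],"scene")[0]; v=min(B,key=lambda t:np.hypot(*(t-w)))
        X,e=tri([(u,"top",None),(v,"scene",None)]);P.append(X)
    P=np.array(P);d=np.roll(P,-1,0)-P
    print(n,P.mean(0).round(4),"z",P[:,2].round(3),"sides",np.linalg.norm(d[:,:2],axis=1).round(3),"yaw",((np.degrees(np.arctan2(d[:,1],d[:,0]))+45)%90-45).round(1))
E
python3 loc.py
python3 -c "
import cv2,numpy as np
t=cv2.imread('pics/top0.png')[90:245,100:480];cv2.imwrite('pics/crop.png',cv2.resize(t,None,fx=2.1,fy=2.1,interpolation=2))"
```

```text
red_broad [362.1 206. ] 662.0 [237.1 185.9] 356.0 [ 0.4296 -0.1645  0.016 ] 0.05
red_slim [288.9 207. ] 522.0 [276.9 217.4] 298.5 [0.4305 0.0096 0.0103] 0.05
green_broad [219.8 211.7] 624.0 [321.4 245.9] 427.0 [0.4202 0.1744 0.0165] 0.01
green_slim [136.5 198.2] 498.5 [372.2 300.8] 412.5 [0.4567 0.3774 0.0103] 0.02
brass [450.2 181.4] 458.5 [180.4 163.4] 186.5 [ 0.4878 -0.378   0.0115] 0.05
red_tray [0.6069 0.2064 0.0118] z [0.014 0.012 0.01  0.011] sides [0.138 0.136 0.138 0.136] yaw [-6.2 -6.4 -5.9 -6.6]Traceback (most recent call last):
  File "loc.py", line 10, in <module>
    A=quad(near(blobs(top,c,800),a)[2]);B=quad(near(blobs(sc,c,500),b)[2]);P=[]
                                               ~~~~^^^^^^^^^^^^^^^^^^^
  File "h.py", line 32, in near
    def near(bl,uv): return min(bl,key=lambda b:np.hypot(*(b[0]-uv)))
                            ~~~^^^^^^^^^^^^^^^^^^^^^^^^^^^^^^^^^^^^^^
ValueError: min() iterable argument is empty
```

View pics/crop.png

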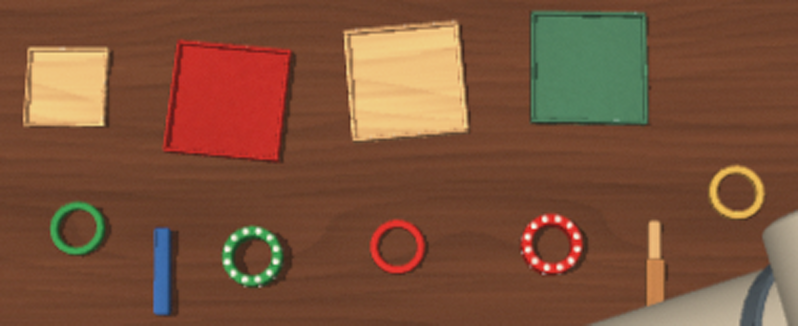

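The crop confirms it. Dotted red is at about (552,244) and dotted green at (252,256). The plain red, green and brass rings are at (398,246), (78,228) and (737,192). The larger pale tray is at (406,82), with the smaller pale decoy at (67,87). I'll fix the green tray threshold and get a wrist view of the first ring from two places.

```bash
sed -i 's/"green":(h>45)&(h<90)&(s>90)&(v>50)/"green":(h>45)\&(h<95)\&(s>70)\&(v>40)/' h.py
cat >> h.py <<'E'
def ori(deg):
    """tool down, fingers closing along the world direction deg"""
    a=np.radians(deg); y=np.array([np.cos(a),np.sin(a),0]); z=np.array([0,0,-1.]); return np.column_stack([np.cross(y,z),y,z])
def best(p,deg):
    """of the two equal grasps take the one whose last joint is nearer mid-range"""
    c=[(abs(q[5]),d) for d in(deg,deg+180) if (q:=ctrl.ik(p,ori(d))) is not None]
    return ori(min(c)[1])
def look(col,guess,amin,name=None):
    T=wrist_pose(); im=ctrl.read_camera("wrist")
    if name: cv2.imwrite(f"pics/{name}.png",im)
    b=near(blobs(im,col,amin),proj(guess,"wrist",T)[0]); return (b[0],"wrist",T),b
E
python3 loc.py | tail -3
python3 - <<'E'
from h import *
g=np.array([.4296,-.1645,.018])
p=g+[0,-.0,.18];ctrl.goto(p,best(p,0))
print(ctrl.current_q(),ctrl.current_t())
o1,b=look("red",g,1000,"w1");print(o1[0],b[1])
ctrl.move_l(p+[0,-.03,-.07],.2);o2,b=look("red",g,1000,"w2");print(o2[0],b[1])
print(tri([o1,o2]),ctrl.current_t())
E
```

```text
green_tray [ 0.64   -0.2158  0.0121] z [0.012 0.019 0.008 0.01 ] sides [0.134 0.13  0.135 0.134] yaw [-3.1 -1.7 -1.6 -2. ]
wood_tray [ 6.265e-01 -6.000e-04  1.290e-02] z [0.017 0.011 0.012 0.013] sides [0.136 0.137 0.135 0.134] yaw [4.6 3.3 3.5 4.1]
wood_small [0.6264 0.398  0.0102] z [0.008 0.015 0.009 0.009] sides [0.094 0.094 0.094 0.094] yaw [-1.5 -1.4 -1.3 -0.9]
[-2.84689575e+01  1.62327025e+01  1.00634454e+02 -9.03366776e-03
  6.31118284e+01 -2.83838595e+01] 1.9
[279.64474717 194.45750645] 2973.0
[280.13304249 179.85408243] 4699.0
(array([ 0.43033371, -0.16877179,  0.01208478]), np.float64(0.05552926123689777)) 2.5333
```

View pics/w1.png

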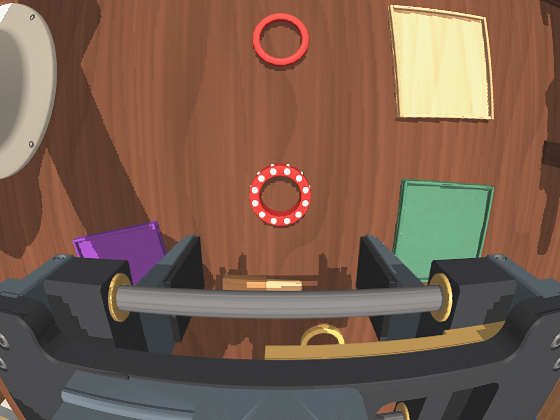

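View pics/w2.png

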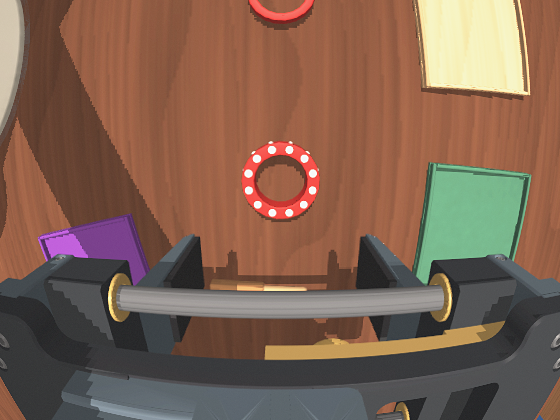

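The first wrist view shows the red broad ring at (280,194) and the second at (280,180), with the slim red ring above it. Triangulating the two gives mid-height z = 12 mm, which is right. The static cameras differ by about 4 mm in y. I'll therefore measure rings and trays all with the wrist camera at the same tool orientation, so that its bias cancels.

```bash
cat >> h.py <<'E'
AMIN={"ring":800,"tray":4000}
def measure(col,g,yaw,kind="ring",lo=.10,hi=.19):
    """two wrist views; returns mid-height centre (ring) or rim corners (tray)"""
    g=np.array(g);obs=[]
    for dz,dx in((hi,-.0),(lo,-.035)):
        p=g+[0,dx,dz]; (ctrl.goto(p,ori(yaw)) if not obs else ctrl.move_l(p,.25)); ctrl.sleep(.1)
        obs.append(look(col,g,AMIN[kind]))
    if kind=="ring": return tri([o for o,_ in obs])
    Q=[quad(b[2]) for _,b in obs]; Ts=[o[2] for o,_ in obs]; P=[]
    for u in Q[0]:
        X=least_squares(lambda q:proj([*q,.012],"wrist",Ts[0])[0]-u,g[:2]).x
        w=proj([*X,.012],"wrist",Ts[1])[0]; v=min(Q[1],key=lambda t:np.hypot(*(t-w)))
        P.append(tri([(u,"wrist",Ts[0]),(v,"wrist",Ts[1])])[0])
    P=np.array(P);d=np.roll(P,-1,0)-P
    return P.mean(0),np.mean((np.degrees(np.arctan2(d[:,1],d[:,0]))+45)%90-45),P[:,2].round(3),np.linalg.norm(d[:,:2],axis=1).round(3)
E
python3 - <<'E'
from h import *
import json
D={}
def m(n,*a,**k):
    r=measure(*a,**k);D[n]=[*r[0].tolist(),float(r[1])];print(n,r[0].round(4),*[np.round(x,3) for x in r[1:]],round(ctrl.current_t(),1),flush=True)
m("red_broad","red",(.430,-.167,.012),-6)
m("green_tray","green",(.64,-.216,.012),-2,kind="tray",hi=.25,lo=.19)
m("wood_tray","wood",(.6265,-.0006,.012),4,kind="tray",hi=.25,lo=.19)
m("red_tray","red",(.607,.206,.012),-6,kind="tray",hi=.25,lo=.19)
m("green_slim","green",(.457,.377,.006),-2)
m("green_broad","green",(.42,.174,.012),-2)
m("red_slim","red",(.43,.01,.006),-6)
json.dump(D,open("d.json","w"))
E
```

```text
red_broad [ 0.43   -0.169   0.0108] 0.036 3.8
green_tray [ 0.6423 -0.216   0.0201] -1.859 [0.011 0.028 0.031 0.01 ] [0.13  0.129 0.129 0.137] 5.5
wood_tray [ 0.6265 -0.0065  0.0074] 5.008 [ 0.015  0.021 -0.026  0.019] [0.133 0.142 0.148 0.135] 7.2
red_tray [0.6108 0.2059 0.023 ] -7.165 [ 0.023 -0.007  0.056  0.02 ] [0.141 0.134 0.121 0.131] 9.0
green_slim [0.4574 0.3752 0.0093] 0.049 10.8
green_broad [0.4206 0.1696 0.0089] 0.029 12.4
red_slim [0.4311 0.0067 0.0072] 0.02 13.9
```

Rings agree well, but the tray corners are noisy, probably because the fingers hide part of the tray. I'll retake the trays further from the fingers and fit the known square.

```bash
cat > trays.py <<'E'
from h import *
import json,sys
D=json.load(open("d.json")); ims=[]
for n,col,g,yaw in(("green_tray","green",(.64,-.219),-2),("wood_tray","wood",(.6265,-.004),4),("red_tray","red",(.607,.203),-6)):
    obs=[]
    for p in([g[0]-.02,g[1]-.07,.30],[g[0]+.01,g[1]-.10,.22]):
        ctrl.goto(p,ori(yaw));ctrl.sleep(.15);T=wrist_pose();im=ctrl.read_camera("wrist")
        b=near(blobs(im,col,3000),proj([*g,.012],"wrist",T)[0]);obs.append((T,quad(b[2]),im,b))
    def sq(s): 
        c,t=np.cos(np.radians(s[3])),np.sin(np.radians(s[3]));L=.0675*np.array([[1,1],[-1,1],[-1,-1],[1,-1]])
        return np.column_stack([L@np.array([[c,t],[-t,c]])+s[:2],np.full(4,s[2])])
    def f(s):
        r=[]
        for T,q,_,_ in obs:
            w=proj(sq(s),"wrist",T); r+=[ (q[np.argmin(np.hypot(*(q-a).T))]-a) for a in w]
        return np.concatenate(r)
    S=least_squares(f,[*g,.012,yaw],loss="soft_l1",x_scale=[.01,.01,.01,1])
    D[n]=S.x.tolist();print(n,S.x.round(4),"res",np.abs(S.fun).round(1))
    T,q,im,b=obs[1];im=im.copy();cv2.drawContours(im,[b[2]],-1,(255,0,0),1);cv2.polylines(im,[proj(sq(S.x),"wrist",T).round().astype(np.int32)],True,(255,0,255),1);ims.append(im[:260])
json.dump(D,open("d.json","w"));cv2.imwrite("pics/tr.png",cv2.resize(np.vstack([ims[0],ims[1],ims[2]]),(430,598)));print(ctrl.current_t())
E
python3 trays.py
```

```text
green_tray [ 0.6417 -0.2184  0.0134 -1.7154] res [0.3 0.1 1.1 0.7 0.2 0.1 0.2 0.1 0.8 1.3 0.3 1.  0.1 0.  0.7 0.2]
wood_tray [ 6.2800e-01 -4.0000e-03  1.5100e-02  4.7263e+00] res [0.3 0.  0.1 0.1 0.3 0.9 0.5 0.3 0.2 1.  0.2 0.6 0.2 0.5 0.1 0.1]
red_tray [ 0.6077  0.2046  0.0138 -5.9328] res [0.1 0.2 1.2 0.7 0.1 0.  0.5 0.1 0.6 0.9 0.7 1.1 0.2 0.1 0.2 0.4]
19.9167
```

View pics/tr.png

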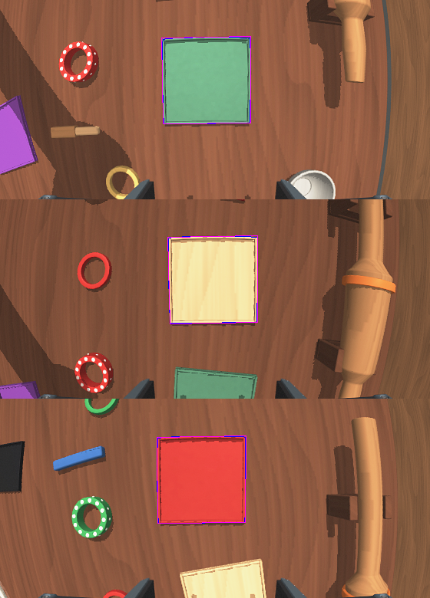

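The magenta fits hug all three tray rims: green centred at (207,82), wood at (213,280), red at (202,480). Now I'll move red_broad and check it.

```bash
cat >> h.py <<'E'
def pick(xy,yaw,zg):
    R=ori(yaw); ctrl.command_gripper(1.0)
    ctrl.goto([*xy,.10],R); ctrl.move_l([*xy,zg+.035],.25); hit=ctrl.move_l([*xy,zg],.08,contact_N=15)
    ctrl.command_gripper(0.0); z=ctrl.current_tool_pos()[2]
    print("grip",round(ctrl.current_grip_width()*91,1),"mm",round(float(np.max(ctrl.current_grasp_force())),1),"N hit",hit,"z",round(z,4))
    ctrl.move_l([*xy,.12],.25); return z
def place(xy,yaw,z,opn):
    ctrl.goto([*xy,.12],ori(yaw)); ctrl.move_l([*xy,z+.02],.25); hit=ctrl.move_l([*xy,z-.002],.04,contact_N=5)
    print("placed hit",hit,"z",ctrl.current_tool_pos()[2].round(4),"want",round(z,4))
    ctrl.command_gripper(opn); ctrl.sleep(.15); ctrl.move_l([*xy,.12],.2); print("t",round(ctrl.current_t(),1))
E
python3 - <<'E'
from h import *
import json
D=json.load(open("d.json"));t=D["red_tray"]
z=pick(D["red_broad"][:2],t[3],.005)
place(t[:2],t[3],z+.004,.9)
r=measure("red",(*t[:2],.030),t[3]) if 0 else None
p=[t[0],t[1]-.07,.25];ctrl.goto(p,ori(t[3]));ctrl.sleep(.1);cv2.imwrite("pics/c1.png",ctrl.read_camera("wrist")[40:280,150:430]);cv2.imwrite("pics/c1top.png",ctrl.read_camera("top"))
E
python3 -c "
import cv2,numpy as np
a=cv2.resize(cv2.imread('pics/c1.png'),None,fx=2,fy=2);b=cv2.resize(cv2.imread('pics/c1top.png')[90:250,160:260],(230,368));c=np.zeros((480,230,3),np.uint8);c[:368]=b
cv2.imwrite('pics/c1v.png',np.hstack([a,c]))"
```

```text
grip 68.1 mm 30.0 N hit False z 0.0053
placed hit True z 0.0088 want 0.0093
t 27.4
```

View pics/c1v.png

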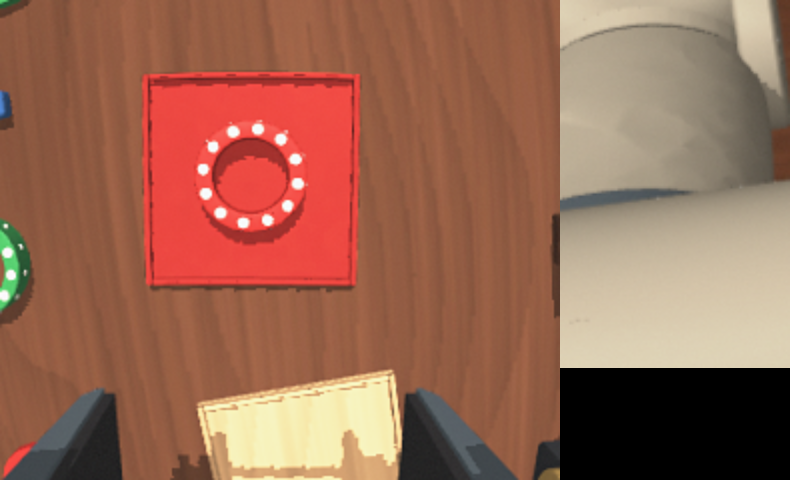

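The red broad ring (dot centre about (251,176) in the enlarged crop) sits in the middle of the red tray (about (252,180)); the small upward offset is height parallax. I'll measure it from the dots, then place the slim red ring on it.

```bash
cat >> h.py <<'E'
def dots(xy,yaw,ztop=.028):
    """centre of the white dots of a broad ring, two wrist views -> xyz (free height)"""
    obs=[]
    for p in([xy[0],xy[1]-.02,.19],[xy[0],xy[1]-.06,.15]):
        ctrl.goto(p,ori(yaw));ctrl.sleep(.1);T=wrist_pose();im=ctrl.read_camera("wrist")
        h,s,v=cv2.split(cv2.cvtColor(im,cv2.COLOR_BGR2HSV));m=((s<70)&(v>190)).astype(np.uint8)
        c=proj([*xy,ztop],"wrist",T)[0];n,_,st,ce=cv2.connectedComponentsWithStats(m)
        k=np.array([ce[i] for i in range(1,n) if st[i,4]>12 and np.hypot(*(ce[i]-c))<60],np.float32)
        e=cv2.fitEllipse(k);obs.append((np.array(e[0]),"wrist",T));print(len(k),np.round(e[1],1),end=" ")
    r=tri(obs);print(r[0].round(4),round(r[1],2));return r[0]
E
python3 - <<'E'
from h import *
import json
D=json.load(open("d.json"));t=D["red_tray"]
c=dots(t[:2],t[3]);print("tray",np.round(t,4))
xy=c[:2] if np.hypot(*(c[:2]-t[:2]))<.004 else t[:2]
z=pick(D["red_slim"][:2],t[3],.003)
place(xy,t[3],z+.028,.85)
p=[t[0],t[1]-.07,.25];ctrl.goto(p,ori(t[3]));ctrl.sleep(.1);cv2.imwrite("pics/c2.png",cv2.resize(ctrl.read_camera("wrist")[40:280,150:430],None,fx=2,fy=2))
E
```

```text
12 [53.9 55. ] 12 [62.6 63.6] [0.6084 0.206  0.0276] 0.02
tray [ 0.6077  0.2046  0.0138 -5.9328]
grip 61.4 mm 30.0 N hit False z 0.0031
placed hit True z 0.0307 want 0.0311
t 35.9
```

View pics/c2.png

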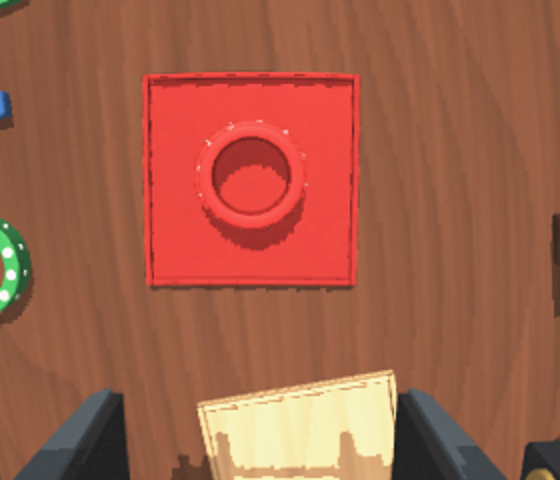

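The slim red ring sits concentric on the broad one at (251,174). Dot centre was measured 27.6 mm high, within 2 mm of the tray middle. Now the green pair, then a brass measurement and placement.

Run:
```python
from h import *
import json
D=json.load(open("d.json"));t=D["green_tray"]
z=pick(D["green_broad"][:2],t[3],.005); place(t[:2],t[3],z+.004,.9)
c=dots(t[:2],t[3]);print("tray",np.round(t,4))
xy=c[:2] if np.hypot(*(c[:2]-t[:2]))<.004 else t[:2]
z=pick(D["green_slim"][:2],t[3],.003); place(xy,t[3],z+.028,.85)
w=D["wood_tray"]
b,e=measure("brass",(.4878,-.381,.006),w[3]);print("brass",b.round(4),e,ctrl.current_t())
D["brass"]=b.tolist();json.dump(D,open("d.json","w"))
p=[t[0],t[1]-.07,.25];ctrl.goto(p,ori(t[3]));ctrl.sleep(.1);cv2.imwrite("pics/c3.png",cv2.resize(ctrl.read_camera("wrist")[40:280,150:430],None,fx=2,fy=2))
```

```text
grip 66.5 mm 30.0 N hit False z 0.0053
placed hit True z 0.0087 want 0.0093
t 44.1
12 [54.4 55.2] 12 [63.  63.7] [ 0.6422 -0.2168  0.027 ] 0.01
tray [ 0.6417 -0.2184  0.0134 -1.7154]
grip 60.7 mm 30.0 N hit False z 0.0032
placed hit True z 0.0306 want 0.0312
t 54.5
brass [ 4.448  -7.7803 -9.0439] 0.19673181119539146 56.2667
```

View pics/c3.png

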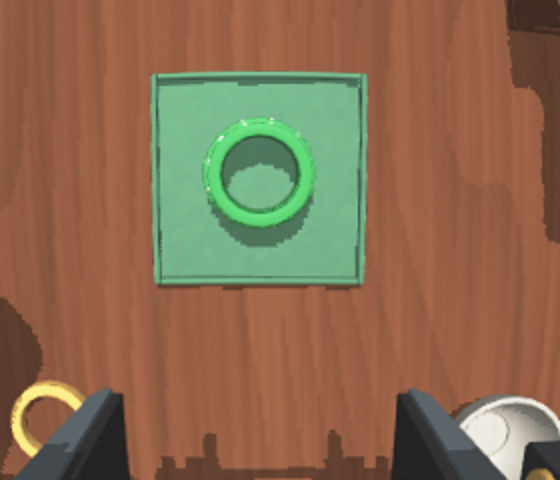

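The green pair is concentric at (260,174) in the green tray (middle about (260,180)). The brass measurement caught the wrong blob, so I'll look at it directly.

Run:
```python
from h import *
g=np.array([.4878,-.381,.006]);O=[]
for i,(dz,dx) in enumerate(((.19,0),(.10,-.035))):
    p=g+[0,dx,dz];ctrl.goto(p,ori(4.7));ctrl.sleep(.1);T=wrist_pose();im=ctrl.read_camera("wrist");cv2.imwrite(f"pics/b{i}.png",im)
    np.save(f"pics/b{i}.npy",T);c=proj(g,"wrist",T)[0];print(c)
    for b in blobs(im,"brass",200):print(b[0].round(1),b[1])
    O.append(im[100:260,180:380])
cv2.imwrite("pics/bb.png",cv2.resize(np.hstack(O),None,fx=2,fy=2))
h=cv2.cvtColor(O[0],cv2.COLOR_BGR2HSV);print(h[94,70:130:5].tolist())
```

```text
[278.28433827 190.5979258 ]
[368.3 343.9] 4681.5
[420.8 298.4] 761.5
[138.9 298.5] 791.5
[274.7 202.7] 455.0
[192.   98.6] 506.0
[281.00766171 171.89959072]
[368.6 343.9] 4680.0
[138.7 298.9] 761.5
[420.8 298.5] 771.5
[276.  188.4] 778.5
[[9, 137, 155], [29, 103, 247], [14, 140, 158], [10, 138, 150], [9, 139, 156], [10, 139, 158], [9, 137, 154], [10, 138, 163], [9, 136, 157], [9, 136, 161], [21, 139, 246], [29, 98, 249]]
```

View pics/bb.png

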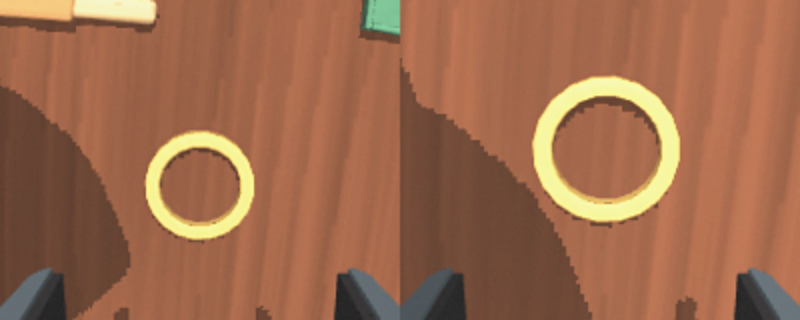

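The brass ring shows clearly, at about (280,192) in the first view and (282,174) in the second. I'll loosen the colour threshold, triangulate and place it.

```bash
sed -i 's/"brass":(h>18)&(h<32)&(s>120)&(v>110)/"brass":(h>15)\&(h<35)\&(s>75)\&(v>165)/' h.py
python3 - <<'E'
from h import *
import json
g=[.4878,-.381,.006];O=[]
for i in(0,1):
    im=cv2.imread(f"pics/b{i}.png");T=np.load(f"pics/b{i}.npy");b=near(blobs(im,"brass",500),proj(g,"wrist",T)[0]);O.append((b[0],"wrist",T));print(b[0],b[1])
b,e=tri(O);print(b.round(4),e)
assert np.hypot(*(b[:2]-g[:2]))<.006
D=json.load(open("d.json"));t=D["wood_tray"]
z=pick(b[:2],t[3],.003); place(t[:2],t[3],z+.004,.88)
ims=[]
for n in("wood_tray","red_tray"):
    t=D[n];ctrl.goto([t[0],t[1]-.07,.25],ori(t[3]));ctrl.sleep(.1);ims.append(cv2.resize(ctrl.read_camera("wrist")[40:280,150:430],None,fx=1.4,fy=1.4))
q=ctrl.current_q();q[0]=-100;ctrl.movej(q);sc=ctrl.read_camera("scene")[100:400,120:420]
cv2.imwrite("pics/f1.png",np.hstack(ims));cv2.imwrite("pics/f2.png",np.hstack([cv2.resize(sc,(400,400)),cv2.resize(ctrl.read_camera("top")[80:250,90:480],(400,175)).repeat(1,0) if 0 else np.zeros((400,1,3),np.uint8)]));cv2.imwrite("pics/f3.png",ctrl.read_camera("top"))
print(ctrl.current_t())
E
```

```text
[279.47399681 192.18998986] 2301.0
[282.62008804 174.10332133] 4165.0
[ 0.4893 -0.3829  0.0053] 0.010279545916887952
grip 60.6 mm 30.0 N hit False z 0.0032
placed hit True z 0.0068 want 0.0072
t 65.7
71.0833
```

View pics/f1.png

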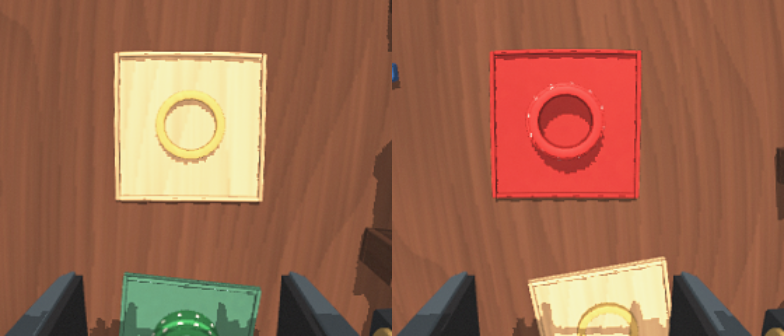

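View pics/f3.png

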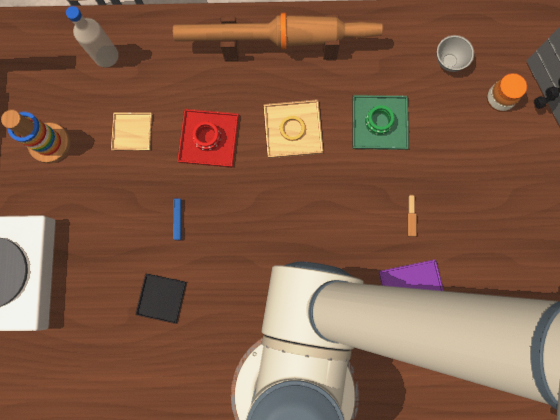

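The brass ring is in the middle of the large wooden tray at (293,128). The red stack is at (207,136) and the green stack at (381,121), each in its own tray. The stick at (178,219) and the paddle at (412,215) have not moved. Handing in.

```bash
python3 -c "
from bench import ctrl
print(ctrl.sign_off())"
```

```text
the job is handed in; nothing more can be done
None
```

The job is handed in: the red and green pairs are stacked in the middle of their own trays, the brass ring lies in the middle of the large wooden tray, and the stick and paddle were not moved (71 s on the robot's clock).

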